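# Read the red reference tube through the third filter of a tube photometer

### The job

Check the tube photometer with its red-capped reference tube: take that tube from the blue wire rack and lower it upright into the photometer's well until it rests on the bottom, and only then let go of it. Then turn the black attenuator knob clockwise from its home stop, counting the clicks, to the third filter stop without running on to the fourth, and finish holding the knob there for the reading, because it springs back home if you let go. Leave the other two tubes in the rack and disturb nothing else on the bench.

Things in the scene. Friction and masses are not known exactly. Their poses are not given: they have to be found in the camera images.
- red_tube_center (a point): Red-capped reference tube, solid amber glass, about 60 g: round-bottomed, glass 16 mm and cap 19 mm in diameter, 125 mm long. This point is on its axis half-way up, 62.5 mm above its bottom; z runs along the tube to the cap. Grip it by the cap, which spans 35.5 to 62.5 mm above this point (middle 49 mm above). It starts upright in the rack.
- tube_rack: Blue wire tube rack, fixed, 147 mm (its x) by 42 mm (its y), 85 mm high, origin under its centre, z up. The three tubes stand in a row parallel to its x, 10.5 mm to its -y side, 63 mm apart, on a floor 8 mm above the bench; any of the three places can hold the red tube. Wire cells of 21 mm, tiers 36 and 78 mm up, end hoops to 85 mm: lift a tube straight up.
- blue_tube_center (a point): Centre (half-way up) of the blue-capped tube of clear glass, same size as the red one, standing in the rack. It stays there.
- white_tube_center (a point): Centre (half-way up) of the white-capped tube of green glass, same size as the red one, standing in the rack. It stays there.
- photometer: White bench photometer, fixed, 250 mm (its x) by 330 mm (its y), flat deck 95 mm above the bench; display and keys on the sloping front at -x. Origin under its centre. In its frame the tube well is at x 0, y +85 mm, the knob at x 0, y -75 mm. A black light-shield cap stands open behind (+x) the well, 50 mm from the well's axis, rising to 50 mm above the deck.
- well_mouth (a point): Centre of the mouth of the photometer's tube well: an upright round hole 19 mm wide with a 2 mm chamfer in a square metal block, 100 mm above the bench (5 mm above the deck), 60 mm deep. A tube that is home stands 65 mm out of it. Axes as the photometer's.
- well_floor (a point): Centre of the flat bottom of the tube well, 60 mm below its mouth and 40 mm above the bench. Axes as the photometer's.
- knob_grip (a point): Point on the axis of the black attenuator knob at gripping height, 122 mm above the bench (27 mm above the deck). The knob is a bar 46 mm long, 14 mm thick, from 6.5 to 36.5 mm above the deck, on a round skirt 52 mm wide on a round blue dial. x points along the bar to its white pointer line and turns with the knob; y across the bar, z up.
- attenuator (a joint): Knob angle, rad: 0 at the home stop, where it starts, growing clockwise seen from above. Filter stops every 0.4 rad (third at 1.2; end of travel 2.0), each with a white dot on the blue dial, growing in size, after the white home bar. It drops into each stop with a click. Takes 0.03 to 0.15 N m, least entering a stop, most just beyond it; a spring returns it home from any stop if let go.
- reagent_bottle: White plastic bottle with red label and black cap, 68 mm wide, 150 mm tall, origin at the centre of its underside. It is a loose bystander; leave it alone.
- beaker: Glass beaker, 74 mm wide, 95 mm tall, origin at the centre of its underside. It is a loose bystander; leave it alone.
- flask: Glass conical flask, 72 mm wide at the foot, 110 mm tall, origin at the centre of its underside. It is a loose bystander; leave it alone.
- pipette_bulb: Red pipette bulb standing on its broad end, 54 mm wide, 80 mm tall, origin at the centre of its underside. It is a loose bystander; leave it alone.
- marker: White marker pen with blue cap, lying, 115 mm long (its x), 14 mm thick, origin under the middle of its barrel. It is a loose bystander; leave it alone.

How it is judged:
By the outcome, as a careful person would: the job done as asked, in the order asked, and still so for the second after the job is handed in, while the arm keeps its last pose, push and grip.
It also fails if it takes over 58 s, if anything falls off the work surface, if the arm or the gripper's body presses on something with over 40 N, if the wrist force passes 120 N, or if a joint passes its speed limit or range.

### The arm

A 6-joint arm with a two-finger parallel gripper is mounted at the origin on the work surface. World frame = base frame: x ahead of the robot, y to its left, z up, the work surface at z = 0. Lengths are in mm, angles in rad, forces in N, time in s.
With the tool pointing down it reaches from about 275 to 750 mm from the base axis. Payload 10.2 kg.
Tool frame: the origin (TCP) lies at the centre of the arm's flange, where the gripper is bolted on; the fingertips stand ctrl.tip_reach ahead of it and the grasp point (between the pads) lies 155 mm ahead of it (ctrl.tip_reach is the distance from the TCP to the fingertips, in mm); z points along the fingers, y is the direction in which the jaws open and shut (so a half turn about z gives the same grasp; the last joint's range is limited). The gripper opens to 85 mm and grips with 20 to 120 N. Pads are 22 mm wide; open, the fingers measure 114 mm over their backs; the gripper's body (76 mm by 85 mm) begins 54 mm behind the grasp point. The pads swing forward as they close: fully open they stand 13 mm farther back than shut.
Start: joints at [0.879, 0.313, 1.498, -0, 1.331, -0.223], TCP at [237.217, 468.359, 404.694] pointing down, gripper open.
Joint ranges: [-2.94, 2.94], [-0.97, 2.17], [0.19, 2.56], [-1.23, 4.37], [0.02, 3.11], [-2.88, 2.88]. Speed limits (rad/s): [2.39, 2.39, 3.01, 3.14, 3.14, 3.14].

### API

Orientations are given as a unit quaternion [w, x, y, z].
In Python, from rig import ctrl, viewer gives the robot as it stands.
- The arm moves only by the tool drive_tool, never from a script. Its argument "rows" is a list that holds one entry, the list of rows, each a list of 6 numbers: the shift along the world's x, y, z normalised to -1 to 1, where 1 is 0.1 m, then the turn, a rotation vector about the world's x, y, z normalised to -1 to 1, where 1 is 90 degrees. A call has 1 to 10 rows; each row is the pose to reach, as a shift and turn from the pose measured when the call began; what a row does not reach only later rows make up. A row lasts 1/8 s, in which the tool goes at most 62.5 mm and 10.7 degrees, less where a joint would pass 70% of its speed; a pose out of reach is approached as far as the arm can. A call with a number of a shift or a turn outside -1 to 1 is refused whole. A call with a gripper value outside its range is refused whole. "fingers" is the opening, from -1 (shut) to 1 (fully open), set as the call begins (left out, the last holds). The fingers move at their own pace and stop on an object; "force" is the grip in N (left out, the last holds). Time passes only in rows, so rows that repeat a pose let the fingers close. It gives the time, the measured TCP pose, the force and the opening at its end, in the units of the state.
- ctrl.sense(): the state, without advancing time (a new reading comes with each control period).
- viewer.capture(name): name is "side" or "top" or "wrist"; returns the picture (480x640x3 uint8, red, green, blue); there is no depth.
- viewer.calibration(name): a dict with "mtx" (3x3 intrinsics, pixels), "dist_coeffs" ([k1, k2, p1, p2, k3] as OpenCV has them; the pictures are not rectified), "extrinsics" (4x4, takes a point from camera to world coordinates). Camera axes: x right, y up, looking along -z (the intrinsics and any distortion apply to the point x, -y, -z); pixel columns grow to the right and rows downward; lengths in mm; the calibration is good to about 2 mm. A picture is of the moment at which its call begins: read the wrist's pose just before it. calibration takes no time and is no camera call; for the wrist camera it gives the pose at the moment of the call.
- ctrl.finish_job(): hands the job in, once; it reports no verdict.
The state is a dict: "time_s": time; "joints": joint angles; "dq": joint speeds; "tau": joint torques, N m; "eef_pos": TCP position; "ee_rot": TCP orientation; "force": force on the tool from outside, world axes, zero at the start; "wrist_torque": the same for the moment, N m; "grip_width": opening from 0.0 (shut) to 1.0 (fully open).
Only numpy, scipy, OpenCV 4.12 (cv2) and the standard library are available. Lean on these libraries where they do the work, as an engineer would, in place of code of your own. Each camera call takes 0.05 s, during which the arm holds its last target.

## Working session

There is one attempt and no reset: what is moved stays moved. The work goes in short steps, Python scripts to look and compute and a tool call to move; the robot and the scene stay as the last step left them, time stands still between calls to the robot, and variables do not carry over. Pictures are saved under pics/ and viewed, and the job is handed in when it is done.

Besides the shell and the picture viewer there is one more tool, called after ">>>" as name(argument=value, ...), one argument or row to a line, values as JSON. drive_tool: Moves the arm, as the interface text tells. Scaled input: -1 to 1 covers 0.1 m each way for a shift and 90 degrees each way for a turn. Its arguments: {"type":"object","properties":{"rows":{"type":"array","items":{"type":"array","items":{"type":"array","items":{"type":"number"}}}},"fingers":{"type":"number"},"force":{"type":"number"}},"required":["rows"]}

```bash
ls; mkdir -p pics; python3 - <<'E'
from rig import ctrl, viewer
import cv2
s=ctrl.sense(); print(s, ctrl.tip_reach)
for n in ["side","top","wrist"]:
    c=viewer.calibration(n); print(n,c)
    im=viewer.capture(n); cv2.imwrite(f"pics/{n}0.png",im[:,:,::-1])
E
```

```text
pics
{'time_s': 0.0, 'joints': array([ 8.78605499e-01,  3.13472938e-01,  1.49848538e+00, -2.91185013e-05,
        1.33099256e+00, -2.23410916e-01]), 'dq': array([-0.0008441 ,  0.00021913,  0.0008534 ,  0.00211095, -0.00114755,
       -0.00060667]), 'tau': array([ 2.32105785e-04, -4.12267721e+01, -2.59740955e+01, -2.01708781e-04,
        4.16757830e-03,  4.02941134e-05]), 'eef_pos': array([237.18358674, 468.31952364, 404.10499976]), 'ee_rot': array([-2.87467307e-04,  2.32246239e-01,  9.72656786e-01, -6.15431158e-04]), 'force': array([-0.7811767 ,  0.13149133, -0.23545255]), 'wrist_torque': array([0.01232241, 0.04735909, 0.01588537]), 'grip_width': 0.9984663626670219} 173.4
side {'mtx': array([[501.00178073,   0.        , 314.47211157],
       [  0.        , 501.00178073, 237.10578369],
       [  0.        ,   0.        ,   1.        ]]), 'dist_coeffs': array([0.00118642, 0.        , 0.        , 0.        , 0.        ]), 'extrinsics': array([[ 7.92374793e-01,  4.59341622e-01, -4.01431764e-01,
         2.23833476e+02],
       [-6.09849766e-01,  5.80261990e-01, -5.39795596e-01,
        -
[... 709 characters left out ...]
03],
       [ 0.00000000e+00,  0.00000000e+00,  0.00000000e+00,
         1.00000000e+00]])}
wrist {'mtx': array([[393.94300842,   0.        , 313.70833328],
       [  0.        , 393.94300842, 242.53506054],
       [  0.        ,   0.        ,   1.        ]]), 'dist_coeffs': array([0.01508844, 0.        , 0.        , 0.        , 0.        ]), 'extrinsics': array([[ 4.52777765e-01, -8.43077746e-01, -2.90193401e-01,
         1.62064890e+02],
       [ 8.91623014e-01,  4.27821061e-01,  1.48248238e-01,
         5.06286939e+02],
       [-8.33941728e-04, -3.25866621e-01,  9.45415385e-01,
         3.73720489e+02],
       [ 0.00000000e+00,  0.00000000e+00,  0.00000000e+00,
         1.00000000e+00]])}
```

View pics/side0.png

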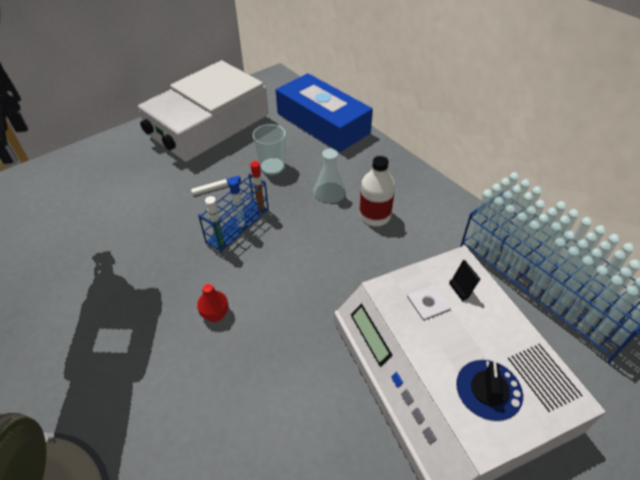

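View pics/top0.png

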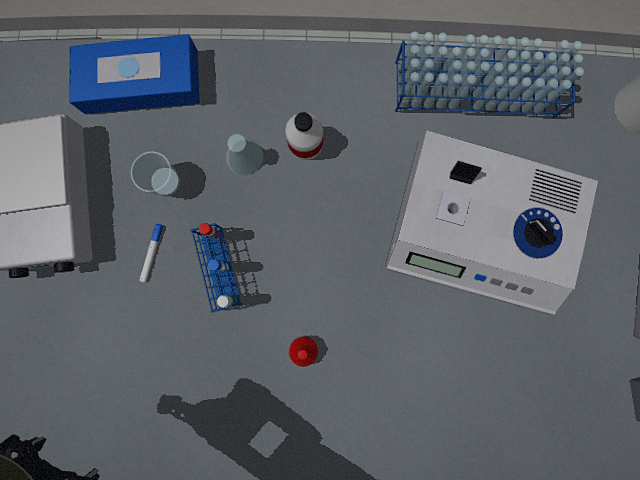

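View pics/wrist0.png

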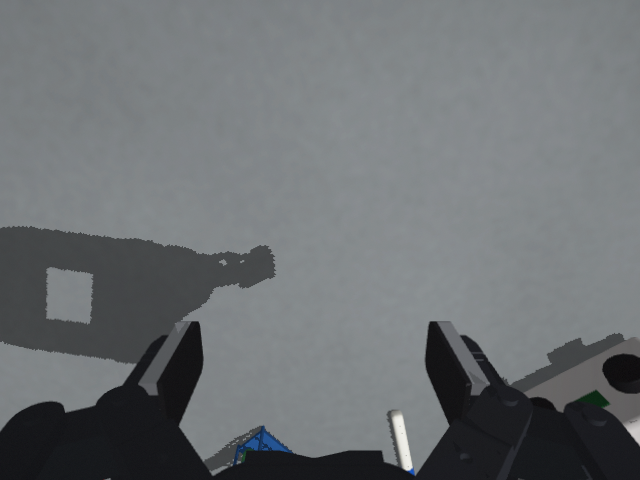

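Top: red cap (206,229), blue (214,265), white (224,301), well (453,208), knob (538,233). Side: red cap (256,170), well (429,301), knob (492,381). Now I'll measure them.

```bash
cat > h.py <<'E'
import numpy as np, cv2
from rig import ctrl, viewer
def ray(c,uv):
    p=cv2.undistortPoints(np.array([[uv]],float),c["mtx"],c["dist_coeffs"])[0,0]
    E=c["extrinsics"]; d=E[:3,:3]@np.array([p[0],-p[1],-1.]); return E[:3,3],d/np.linalg.norm(d)
def plane(c,uv,z):
    o,d=ray(c,uv); return o+d*(z-o[2])/d[2]
def tri(c1,u1,c2,u2):
    o1,d1=ray(c1,u1);o2,d2=ray(c2,u2)
    A=np.stack([d1,-d2],1); t=np.linalg.lstsq(A,o2-o1,rcond=None)[0]
    a=o1+d1*t[0]; b=o2+d2*t[1]; return (a+b)/2, np.linalg.norm(a-b)
def proj(c,P):
    E=c["extrinsics"]; q=E[:3,:3].T@(np.array(P,float)-E[:3,3]); q=np.array([q[0],-q[1],-q[2]])
    return cv2.projectPoints(q[None],np.zeros(3),np.zeros(3),c["mtx"],c["dist_coeffs"])[0][0,0]
def blobs(mask,mn=20):
    n,l,st,ce=cv2.connectedComponentsWithStats(mask.astype(np.uint8))
    return [(ce[i].round(1).tolist(),st[i].tolist()) for i in range(1,n) if st[i][4]>=mn]
E
python3 - <<'E'
from h import *
for n in ["top","side"]:
    im=cv2.imread(f"pics/{n}0.png"); hsv=cv2.cvtColor(im,cv2.COLOR_BGR2HSV).astype(int)
    H,S,V=hsv[...,0],hsv[...,1],hsv[...,2]
    print(n,"red",blobs(((H<6)|(H>174))&(S>180)&(V>90)))
    print(n,"blue",blobs((H>105)&(H<125)&(S>150)&(V>60),60))
    print(n,"white",blobs((S<50)&(V>185),12)[:40])
    cv2.imwrite(f"pics/{n}_c.png",np.hstack([cv2.resize(im[y-38:y+38,x-38:x+38],(390,390),interpolation=cv2.INTER_CUBIC) for x,y in ([(538,233),(453,205)] if n=="top" else [(490,388),(440,295)])]))
E
```

```text
top red [([204.2, 228.3], [199, 223, 12, 12, 100]), ([301.1, 351.3], [289, 337, 28, 30, 513])]
top blue [([134.8, 75.5], [69, 34, 131, 80, 7025]), ([464.9, 88.7], [395, 41, 181, 70, 566]), ([531.0, 112.9], [510, 110, 43, 5, 64]), ([535.4, 234.6], [514, 208, 48, 50, 1036]), ([156.7, 232.2], [151, 224, 12, 17, 126]), ([216.4, 267.5], [192, 226, 48, 86, 1381])]
top white [([144.0, 266.7], [142, 261, 5, 14, 19]), ([220.7, 301.3], [218, 297, 9, 10, 28])]
side red [([255.1, 168.4], [251, 162, 9, 14, 102]), ([211.7, 303.7], [198, 285, 29, 36, 730])]
side blue [([324.2, 113.9], [276, 74, 96, 78, 3818]), ([234.0, 183.8], [227, 176, 14, 17, 159]), ([239.8, 222.5], [222, 199, 40, 47, 623]), ([213.0, 241.9], [207, 235, 14, 15, 79]), ([483.0, 392.3], [458, 361, 63, 59, 1346]), ([396.7, 379.3], [392, 373, 10, 13, 76])]
side white [([215.9, 84.4], [172, 61, 89, 49, 2263]), ([312.3, 91.8], [301, 85, 26, 17, 180]), ([174.4, 110.8], [140, 90, 70, 43, 1512]), ([333.0, 103.2], [321, 95, 25, 16, 196]), ([329.3, 153.3], [323, 150, 14, 8, 82]), ([367.9, 179.6], [362, 171, 13, 18, 143]), ([513.7, 174.6], [5
[... 652 characters left out ...]
 8, 7, 40]), ([573.3, 211.7], [569, 209, 9, 7, 46]), ([521.4, 214.8], [519, 213, 6, 4, 17]), ([543.0, 216.5], [540, 214, 7, 6, 36]), ([564.0, 218.2], [561, 215, 7, 7, 38]), ([586.3, 219.9], [582, 217, 9, 7, 49]), ([533.9, 223.2], [531, 221, 7, 5, 24]), ([555.7, 225.0], [553, 223, 6, 5, 26]), ([600.0, 228.3], [596, 225, 9, 7, 49]), ([569.6, 233.6], [566, 231, 8, 6, 39]), ([590.4, 234.7], [587, 232, 8, 6, 39]), ([613.6, 236.8], [609, 234, 10, 7, 52]), ([559.5, 240.5], [557, 239, 6, 4, 20]), ([582.2, 242.1], [579, 240, 7, 5, 31]), ([604.3, 243.7], [601, 241, 8, 6, 40]), ([628.1, 245.9], [624, 243, 9, 7, 52]), ([457.9, 364.5], [335, 246, 269, 234, 24996]), ([572.7, 249.3], [570, 247, 7, 5, 26])]
```

```bash
python3 - <<'E'
from h import *
im=cv2.imread("pics/top0.png")
cv2.imwrite("pics/t_rack.png",cv2.resize(im[215:325,170:270],(500,550),interpolation=cv2.INTER_CUBIC))
E
```

```text
(no output)
```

View pics/top_c.png

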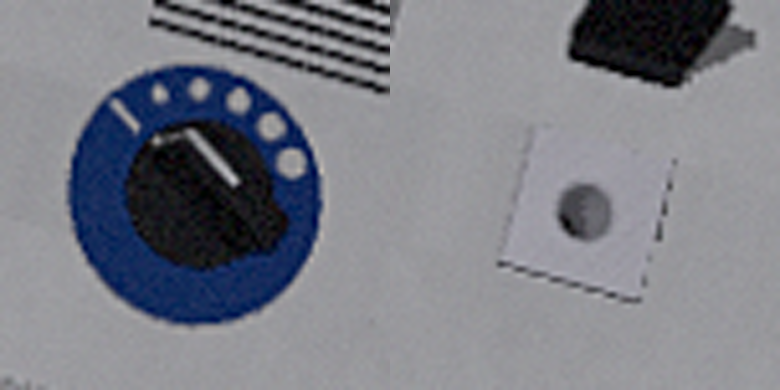

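View pics/side_c.png

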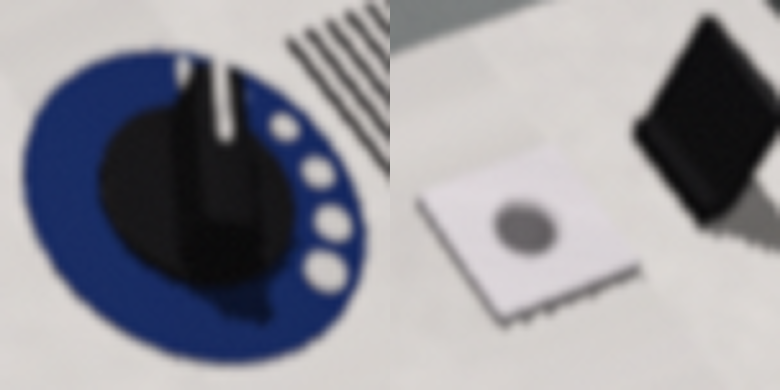

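View pics/t_rack.png

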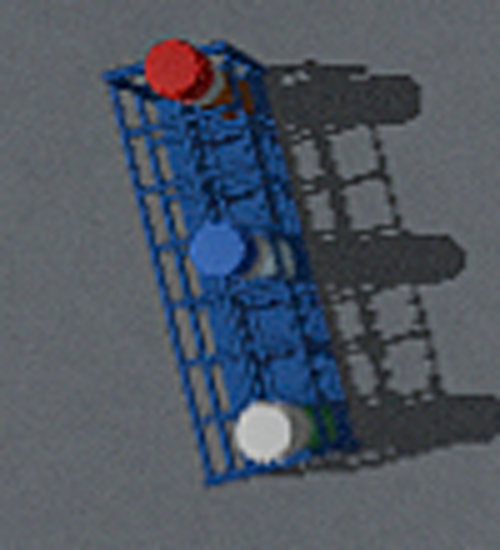

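Top crop: the dial centre is near (537.7,232.7), the hole near (452.5,207.8) and the red cap top near (204.9,228.3). The pointer is aimed at the white home bar, with dots running clockwise. Next I'll refine these and compute poses.

```bash
cat > m.py <<'E'
from h import *
C={n:viewer.calibration(n) for n in ["top","side"]}
def feats(n,im):
    hsv=cv2.cvtColor(im,cv2.COLOR_BGR2HSV).astype(int);H,S,V=hsv[...,0],hsv[...,1],hsv[...,2]
    F={}
    # dial: hull of blue comp
    m=((H>105)&(H<125)&(S>150)&(V>60)).astype(np.uint8)
    k,l,st,ce=cv2.connectedComponentsWithStats(m)
    t=(536,234) if n=="top" else (483,392)
    i=min(range(1,k),key=lambda i:np.hypot(*(ce[i]-t)))
    cn=cv2.findContours((l==i).astype(np.uint8),cv2.RETR_EXTERNAL,cv2.CHAIN_APPROX_NONE)[0]
    hull=cv2.convexHull(max(cn,key=len)); e=cv2.fitEllipse(hull); F["dial"]=e
    # hole
    x,y=(452,208) if n=="top" else (428,301)
    g=cv2.cvtColor(im,cv2.COLOR_BGR2GRAY); r=14 
    sub=g[y-r:y+r+1,x-r:x+r+1].astype(int); th=(sub.max()+sub[r-2:r+3,r-2:r+3].mean())/2
    m=(sub<th).astype(np.uint8);k,l,st,ce=cv2.connectedComponentsWithStats(m,connectivity=4)
    i=l[r,r]; F["hole"]=(ce[i]+[x-r,y-r],st[i])
    return F
if __name__=="__main__":
    F={n:feats(n,cv2.imread(f"pics/{n}0.png")) for n in C}
    for n in F: print(n,F[n])
    for n in C:
        print(n,"dial z95",plane(C[n],F[n]["dial"][0],95.5).round(1),"hole z100",plane(C[n],F[n]["hole"][0],100).round(1))
    print("dial tri",tri(C["top"],F["top"]["dial"][0],C["side"],F["side"]["dial"][0]))
    print("hole tri",tri(C["top"],F["top"]["hole"][0],C["side"],F["side"]["hole"][0]))
    print("red top",plane(C["top"],(204.9,228.3),133),"blue",plane(C["top"],(213.2,264.5),133),"white",plane(C["top"],(222.2,301.1),133))
    print("red side centre-cap",plane(C["side"],(255.1,168.4),121))
    # pointer line top view z131.5: crop px (190,132)-(236,184)
    for n,a,b in [("top",(190,132),(236,184)),("side",(219,65),(227,138))]:
        o=(500,195) if n=="top" else (452,350)
        P=[plane(C[n],(o[0]+q[0]/5.13-.5,o[1]+q[1]/5.13-.5),131.5) for q in (a,b)]
        d=P[0]-P[1];print(n,"pointer",P,np.degrees(np.arctan2(d[1],d[0])))
    for n,q in [("top",(125,116)),("side",(184,72))]:
        o=(500,195) if n=="top" else (452,350)
        print("homebar",plane(C[n],(o[0]+q[0]/5.13-.5,o[1]+q[1]/5.13-.5),95.5))
E
python3 m.py
```

```text
top {'dial': ((537.5022583007812, 232.6071014404297), (47.90559005737305, 49.93593978881836), 152.0677032470703), 'hole': (array([452.41414141, 207.95959596]), array([ 9,  9, 11, 11, 99], dtype=int32))}
side {'dial': ((489.21112060546875, 389.916015625), (53.3380241394043, 68.5066909790039), 123.82463836669922), 'hole': (array([427.84042553, 301.25531915]), array([ 8, 10, 13, 10, 94], dtype=int32))}
top dial z95 [ 606.2 -284.1   95.5] hole z100 [ 645.7 -128.2  100. ]
side dial z95 [ 601.4 -286.6   95.5] hole z100 [ 640.9 -130.4  100. ]
dial tri (array([ 606.16279941, -286.08238755,   88.72945088]), np.float64(2.06667010316056))
hole tri (array([ 645.54813766, -128.7634983 ,   94.44197295]), np.float64(2.5155019754659245))
red top [596.3007131  296.53583239 133.        ] blue [535.97851154 280.00477858 133.        ] white [475.69566427 262.69918133 133.        ]
red side centre-cap [591.98182141 295.13956152 121.        ]
top pointer [array([ 623.64987279, -268.41881377,  131.5       ]), array([ 606.47971022, -284.2192884 ,  131.5       ])] 42.621148797077986
side pointer [array([ 618.5496696 , -270.20919171,  131.5       ]), array([ 603.28112651, -285.14795742,  131.5       ])] 44.374518856378565
homebar [ 633.43157123 -259.27783668   95.5       ]
homebar [ 631.53633165 -258.587995     95.5       ]
```

>>> drive_tool(
  rows=[
    [[0.25, -0.11, 0, 0, 0, -0.1], [0.5, -0.22, 0, 0, 0, -0.2], [0.75, -0.33, 0, 0, 0, -0.3], [0.9, -0.43, 0, 0, 0, -0.38]],
  ],
  fingers=0.2,
  force=40,
)

```text
time_s: 0.65
eef_pos: [328.2, 424.8, 404.0]
ee_rot: [-0.0, 0.51, 0.86, -0.001]
force: [0.4, 0.4, -0.5]
grip_width: 0.597
```

>>> drive_tool(
  rows=[
    [[0.25, -0.11, 0, 0, 0, -0.1], [0.5, -0.22, 0, 0, 0, -0.2], [0.75, -0.33, 0, 0, 0, -0.3], [0.9, -0.43, 0, 0, 0, -0.38]],
  ],
)

```text
time_s: 1.15
eef_pos: [419.2, 381.3, 403.5]
ee_rot: [-0.001, 0.742, 0.67, -0.001]
force: [-0.1, 0.2, -0.2]
grip_width: 0.6
```

>>> drive_tool(
  rows=[
    [[0.25, -0.11, 0, 0, 0, -0.1], [0.5, -0.22, 0, 0, 0, -0.2], [0.75, -0.33, 0, 0, 0, -0.3], [0.9, -0.43, 0, 0, 0, -0.38]],
  ],
)

```text
time_s: 1.65
eef_pos: [510.2, 337.7, 402.9]
ee_rot: [-0.001, 0.908, 0.42, -0.001]
force: [0.1, 0.3, -0.2]
grip_width: 0.602
```

>>> drive_tool(
  rows=[
    [[0.25, -0.11, -0.05, 0, 0, -0.1], [0.5, -0.22, -0.1, 0, 0, -0.2], [0.75, -0.33, -0.2, 0, 0, -0.3], [0.84, -0.42, -0.25, 0, 0, -0.377], [0.84, -0.42, -0.25, 0, 0, -0.377]],
  ],
)

```text
time_s: 2.28
eef_pos: [594.7, 295.1, 376.9]
ee_rot: [-0.001, 0.991, 0.137, -0.002]
force: [-0.3, -0.3, 0.2]
grip_width: 0.594
```

```bash
python3 - <<'E'
from h import *
s=ctrl.sense(); print(s["eef_pos"],s["ee_rot"],s["joints"])
for n in ["wrist","side","top"]:
    cv2.imwrite(f"pics/{n}1.png",viewer.capture(n)[:,:,::-1])
E
```

```text
[594.67487679 295.14172322 376.91516531] [-9.65509243e-04  9.90599541e-01  1.36781034e-01 -1.60161582e-03] [0.2843024  0.64881549 1.05712536 0.0024006  1.43853782 1.58035589]
```

View pics/wrist1.png

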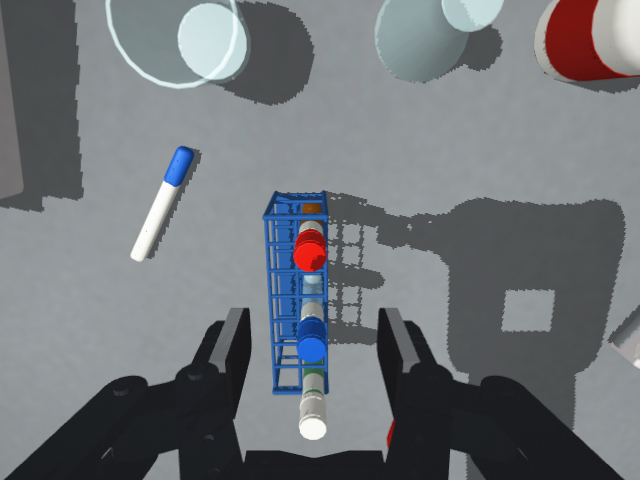

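View pics/side1.png

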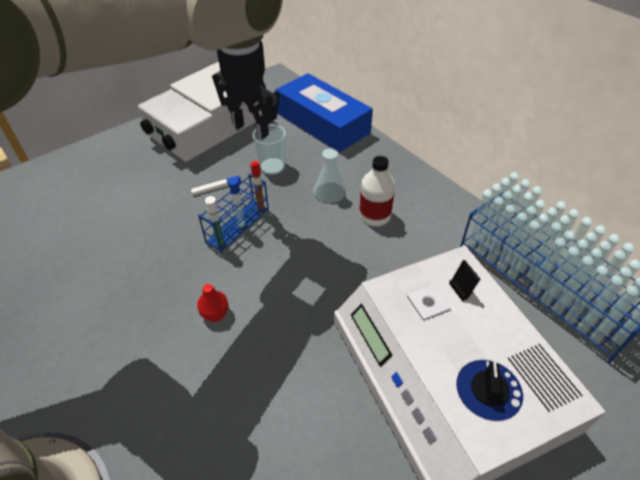

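Wrist view: red cap top near (310,258), blue (312,347), white (313,429). The jaws straddle the row at columns ~240–385 and are well aligned with it. Now locating the cap with the wrist camera.

```bash
python3 - <<'E'
from h import *
c=viewer.calibration("wrist"); im=cv2.imread("pics/wrist1.png")
cv2.imwrite("pics/w1c.png",cv2.resize(im[215:285,275:345],(560,560),interpolation=cv2.INTER_CUBIC))
for nm,p in [("red",(310,257.5)),("blue",(312,347)),("white",(313,429))]: print(nm,plane(c,p,133).round(1))
s=ctrl.sense(); print(s["eef_pos"])
# grasp axis
print(proj(c,s["eef_pos"]-[0,0,155]), proj(c,[594.67,295.1,133]))
E
```

```text
red [593.6 299.1 133. ]
blue [535.2 281.4 133. ]
white [472.3 263.  133. ]
[593.79408181 296.19198854 378.24660233]
[314.70957316 348.35174505] [317.08858889 257.61584975]
```

View pics/w1c.png

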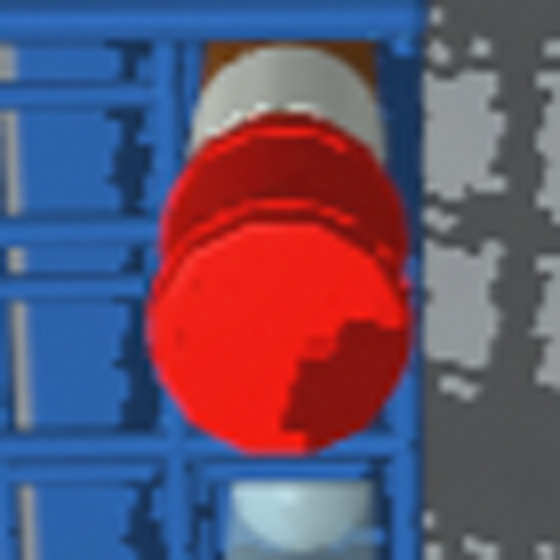

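Cap top centre at (309.4,256.4), giving about (594,299) from wrist and (594.2,295.8) from the other two. I'll use about (594.5,297.3) and descend.

>>> drive_tool(
  rows=[
    [[0, 0.015, -0.25, 0, 0, 0], [0, 0.015, -0.5, 0, 0, 0], [0, 0.015, -0.7, 0, 0, 0], [0, 0.015, -0.7, 0, 0, 0]],
  ],
)

```text
time_s: 2.92
eef_pos: [593.2, 298.1, 307.3]
ee_rot: [-0.001, 0.99, 0.139, -0.002]
force: [0.2, 0.2, 0.3]
grip_width: 0.595
```

```bash
python3 - <<'E'
from h import *
s=ctrl.sense(); print(s["eef_pos"],s["ee_rot"],s["force"])
c=viewer.calibration("wrist")
cv2.imwrite("pics/wrist2.png",viewer.capture("wrist")[:,:,::-1])
s=ctrl.sense(); print(s["eef_pos"],proj(c,s["eef_pos"]-[0,0,174]))
E
```

```text
[593.23280668 298.11823321 307.33081973] [-0.00101309  0.99027687  0.13909432 -0.00186108] [0.17069351 0.20424917 0.25775417]
[593.49864276 298.12717435 308.70905546] [314.9921708  321.91280233]
```

View pics/wrist2.png

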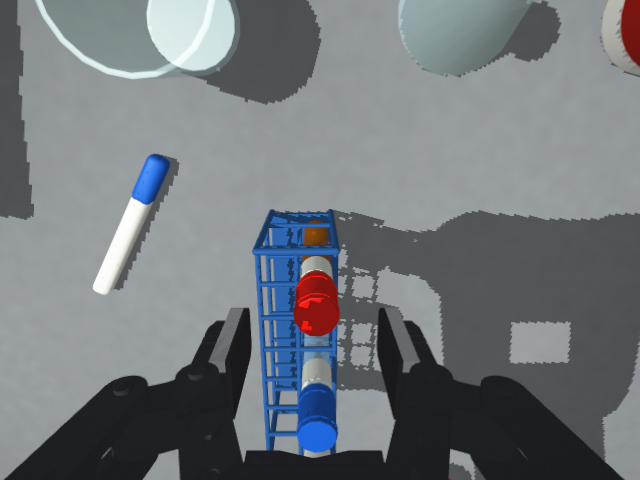

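The cap at (316.5,316) sits between the pads, 2 mm ahead of the tool axis. Descending, then closing.

>>> drive_tool(
  rows=[
    [[0.01, 0.002, -0.15, 0, 0, 0], [0.02, 0.005, -0.3, 0, 0, 0], [0.02, 0.005, -0.335, 0, 0, 0], [0.02, 0.005, -0.335, 0, 0, 0]],
  ],
)

```text
time_s: 3.48
eef_pos: [595.5, 298.6, 275.0]
ee_rot: [-0.001, 0.99, 0.139, -0.001]
force: [0.3, -0.5, 0.7]
grip_width: 0.601
```

>>> drive_tool(
  rows=[
    [[0, 0, 0, 0, 0, 0], [0, 0, 0, 0, 0, 0], [0, 0, 0, 0, 0, 0], [0, 0, 0, 0, 0, 0], [0, 0, 0, 0, 0, 0], [0, 0, 0, 0, 0, 0], [0, 0, 0, 0, 0, 0], [0, 0, 0, 0, 0, 0]],
  ],
  fingers=-1,
  force=40,
)

```text
time_s: 4.47
eef_pos: [595.6, 298.7, 275.3]
ee_rot: [-0.001, 0.99, 0.139, -0.001]
force: [-0.0, 1.2, 4.3]
grip_width: 0.21
```

```bash
python3 - <<'E'
from h import *
s=ctrl.sense(); print(s["eef_pos"],s["ee_rot"],s["force"],s["wrist_torque"],s["grip_width"]*85)
for n in ["wrist","side"]: cv2.imwrite(f"pics/{n}3.png",viewer.capture(n)[:,:,::-1])
E
```

```text
[595.58408631 298.65239016 275.28341058] [-1.30673650e-03  9.90302520e-01  1.38920557e-01 -5.39361866e-04] [-0.01917458  1.17738452  4.28513452] [ 0.3851468   0.10954922 -0.01342949] 17.873478764365352
```

View pics/wrist3.png

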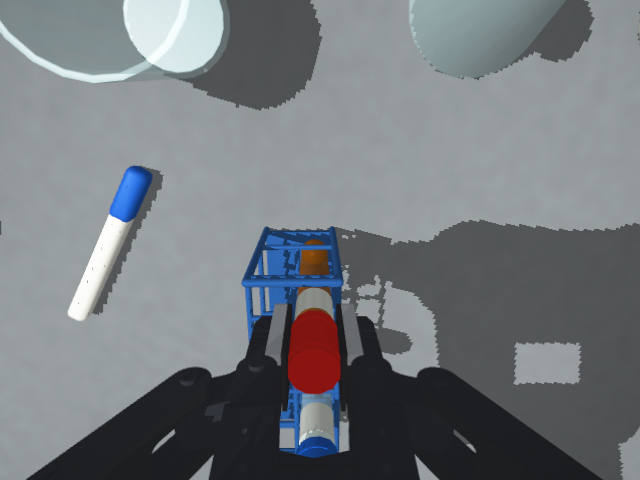

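The cap is held at a width of 17.9 mm, so I'll lift straight up.

>>> drive_tool(
  rows=[
    [[0, 0, 0.1, 0, 0, 0], [0, 0, 0.3, 0, 0, 0], [0, 0, 0.5, 0, 0, 0], [0, 0, 0.75, 0, 0, 0], [0, 0, 1, 0, 0, 0]],
  ],
)

```text
time_s: 5.2
eef_pos: [595.5, 298.4, 376.0]
ee_rot: [-0.001, 0.99, 0.139, -0.001]
force: [0.8, -0.3, -0.4]
grip_width: 0.211
```

>>> drive_tool(
  rows=[
    [[0, 0, 0.2, 0, 0, 0], [0, 0, 0.4, 0, 0, 0], [0, 0, 0.4, 0, 0, 0]],
  ],
)

```text
time_s: 5.58
eef_pos: [595.5, 298.3, 417.3]
ee_rot: [-0.001, 0.99, 0.139, 0.0]
force: [-0.4, -0.3, -0.6]
grip_width: 0.207
```

```bash
python3 - <<'E'
from h import *
s=ctrl.sense(); print(s["eef_pos"],s["ee_rot"],s["force"],s["wrist_torque"],s["grip_width"]*85)
for n in ["side"]: cv2.imwrite(f"pics/{n}4.png",viewer.capture(n)[:,:,::-1])
E
```

```text
[595.49658811 298.32210523 417.31611407] [-9.72993843e-04  9.90320068e-01  1.38799082e-01  1.78117748e-04] [-0.4159539  -0.32346242 -0.60913047] [ 0.01083669 -0.05442056  0.03212052] 17.589495777860847
```

View pics/side4.png

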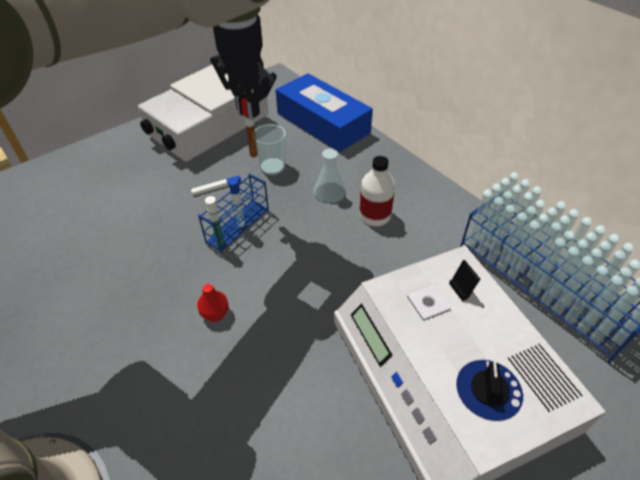

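>>> drive_tool(
  rows=[
    [[0.02, -0.2, 0, 0, 0, -0.02], [0.05, -0.45, 0, 0, 0, -0.04], [0.1, -0.86, 0, 0, 0, -0.067]],
  ],
)

```text
time_s: 6.0
eef_pos: [605.4, 210.9, 414.6]
ee_rot: [-0.001, 0.996, 0.086, -0.002]
force: [0.8, -0.2, 0.1]
grip_width: 0.207
```

>>> drive_tool(
  rows=[
    [[0.03, -0.3, 0, 0, 0, -0.02], [0.06, -0.6, 0, 0, 0, -0.04], [0.1, -0.86, 0, 0, 0, -0.067]],
  ],
)

```text
time_s: 6.38
eef_pos: [615.4, 122.6, 413.7]
ee_rot: [-0.001, 1.0, 0.031, -0.003]
force: [0.2, 0.4, -1.4]
grip_width: 0.212
```

>>> drive_tool(
  rows=[
    [[0.03, -0.3, 0, 0, 0, -0.02], [0.06, -0.6, 0, 0, 0, -0.04], [0.1, -0.86, 0, 0, 0, -0.067]],
  ],
)

```text
time_s: 6.75
eef_pos: [625.1, 34.2, 412.7]
ee_rot: [-0.001, 1.0, -0.023, -0.004]
force: [0.7, -0.3, -0.3]
grip_width: 0.206
```

>>> drive_tool(
  rows=[
    [[0.03, -0.3, 0, 0, 0, -0.02], [0.06, -0.6, 0, 0, 0, -0.04], [0.1, -0.86, 0, 0, 0, -0.067]],
  ],
)

```text
time_s: 7.12
eef_pos: [634.7, -54.1, 411.7]
ee_rot: [-0.001, 0.997, -0.077, -0.005]
force: [0.5, -0.2, -0.3]
grip_width: 0.207
```

```bash
python3 - <<'E'
from h import *
s=ctrl.sense(); print(s["eef_pos"],s["ee_rot"],s["force"],s["wrist_torque"],s["grip_width"]*85)
E
```

```text
[634.65467339 -54.11020073 411.66360366] [-7.85412414e-04  9.96992132e-01 -7.73654197e-02 -4.54579517e-03] [ 0.5026298  -0.22087253 -0.2829971 ] [ 0.00851847 -0.05650381 -0.03837891] 17.63154274869996
```

```bash
cat > rv.py <<'E'
from h import *
from scipy.spatial.transform import Rotation as R
def rv(jaw):
    q=ctrl.sense()["ee_rot"]; f=np.radians((jaw+90)/2)
    T=R.from_quat([np.cos(f),np.sin(f),0,0]); 
    return ((T*R.from_quat(np.r_[q[1:],q[0]]).inv()).as_rotvec()/(np.pi/2)).round(4)
E
python3 -c "
from rv import *
print(rv(-104.2))"
```

```text
[-0.0017 -0.0056 -0.0592]
```

>>> drive_tool(
  rows=[
    [[0.04, -0.35, 0, -0.001, -0.003, -0.03], [0.088, -0.75, 0, -0.002, -0.006, -0.059], [0.088, -0.752, -0.1, -0.002, -0.006, -0.059], [0.088, -0.752, -0.2, -0.002, -0.006, -0.059], [0.088, -0.752, -0.2, -0.002, -0.006, -0.059]],
  ],
)

```text
time_s: 7.75
eef_pos: [643.3, -128.5, 390.4]
ee_rot: [-0.0, 0.992, -0.123, -0.001]
force: [-0.6, 0.2, -0.6]
grip_width: 0.209
```

```bash
python3 - <<'E'
from rv import *
s=ctrl.sense(); print(s["eef_pos"],s["ee_rot"],rv(-104.2))
for n,(x,y) in [("side",(435,270)),("top",(455,200)),("wrist",(315,350))]:
    im=viewer.capture(n)[:,:,::-1]; cv2.imwrite(f"pics/{n}5.png",im)
    cv2.imwrite(f"pics/{n}5c.png",cv2.resize(im[y-70:y+70,x-70:x+70],(560,560),interpolation=cv2.INTER_CUBIC))
E
```

```text
[ 643.26957072 -128.5364928   390.38573672] [-1.40337464e-04  9.92405595e-01 -1.23005177e-01 -9.17238858e-04] [-0.0003 -0.0011 -0.0008]
```

View pics/side5c.png

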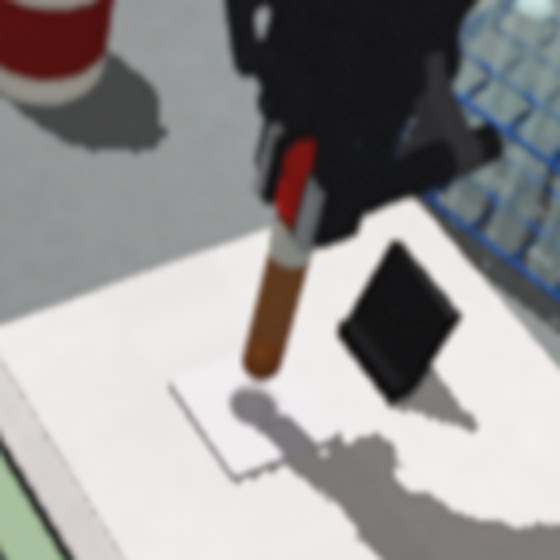

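View pics/top5c.png

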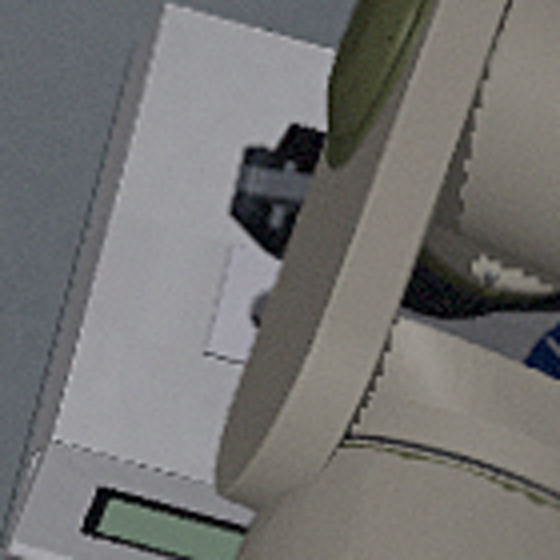

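View pics/wrist5.png

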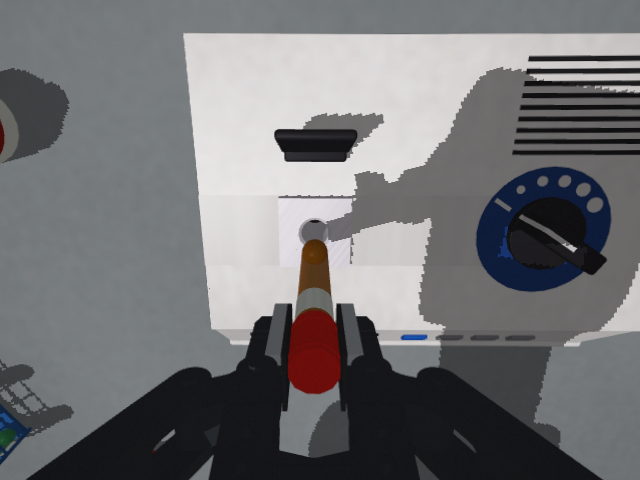

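The wrist view shows the tube tip at (314,252) just short of the hole at (314,234), so they are laterally aligned. Side view agrees roughly. I'll quantify the offset in both views.

```bash
python3 - <<'E'
from rv import *
zb=390.4-266.5
for n in ["side","wrist"]:
    c=viewer.calibration(n); im=cv2.imread(f"pics/{n}5.png"); hsv=cv2.cvtColor(im,cv2.COLOR_BGR2HSV).astype(int);H,S,V=hsv[...,0],hsv[...,1],hsv[...,2]
    m=(H>7)&(H<20)&(S>130)&(V>50); 
    B=[b for b in blobs(m,60)]; print(n,B)
    k,l,st,ce=cv2.connectedComponentsWithStats(m.astype(np.uint8)); i=1+np.argmax(st[1:,4])
    ys,xs=np.where(l==i); 
    for y in range(ys.min(),ys.max()+1,2): print(y,xs[ys==y].min(),xs[ys==y].max(),end=" | ")
    print()
    # where tube axis points would project if tube under TCP axis
    p=ctrl.sense()["eef_pos"]
    for z in (zb+8,zb+40): print(z,proj(c,[p[0],p[1],z]).round(1), proj(c,[p[0]+1,p[1],z]).round(2),proj(c,[p[0],p[1]+1,z]).round(2))
im=cv2.imread("pics/wrist5.png"); cv2.imwrite("pics/w5c.png",cv2.resize(im[190:290,264:364],(600,600),interpolation=cv2.INTER_CUBIC))
E
```

```text
side [([432.6, 279.5], [427, 266, 13, 28, 208])]
266 432 433 | 268 432 439 | 270 431 439 | 272 431 438 | 274 430 438 | 276 430 437 | 278 429 437 | 280 429 436 | 282 428 436 | 284 428 435 | 286 427 434 | 288 427 434 | 290 427 433 | 292 428 432 | 
131.89999999999998 [431.3 287.8] [431.77 287.48] [430.85 287.4 ]
163.89999999999998 [434.7 275.1] [435.13 274.77] [434.18 274.68]
wrist [([314.5, 266.4], [299, 240, 32, 55, 1278])]
240 310 319 | 242 307 322 | 244 305 324 | 246 304 325 | 248 303 326 | 250 303 326 | 252 303 326 | 254 303 326 | 256 302 327 | 258 302 327 | 260 302 327 | 262 302 327 | 264 302 327 | 266 301 327 | 268 301 328 | 270 301 328 | 272 301 328 | 274 301 328 | 276 300 328 | 278 300 328 | 280 300 329 | 282 300 329 | 284 300 329 | 286 300 329 | 288 299 329 | 290 299 329 | 292 299 330 | 294 330 330 | 
131.89999999999998 [313.7 250.5] [313.33 249.05] [312.16 250.88]
163.89999999999998 [313.7 270.8] [313.27 269.2 ] [311.94 271.26]
```

View pics/w5c.png

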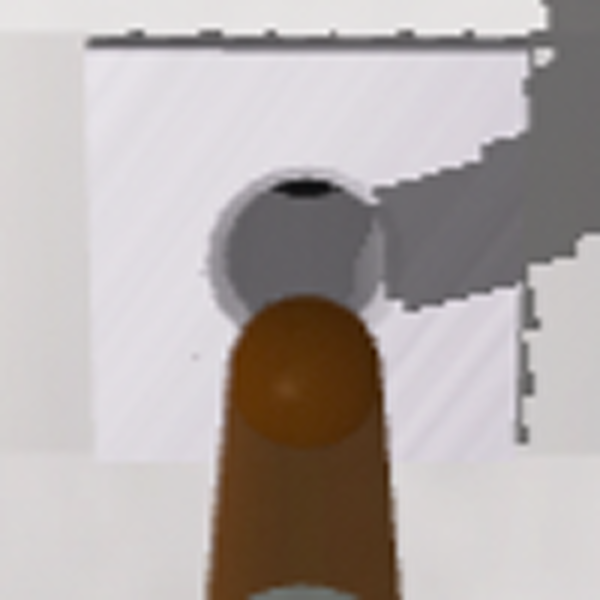

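```bash
python3 - <<'E'
from rv import *
p=ctrl.sense()["eef_pos"];print(p)
c=viewer.calibration("wrist"); s=viewer.calibration("side")
hw=plane(c,(313,231),100); tw=plane(c,(314.5,251.5),131.9)
print("wrist hole",hw,"tube",tw,"d",hw-tw)
hs=plane(s,(427.84,301.26),100)
# side tube centre near bottom at sphere: y row 288 -> axis x ; bottom row ~293.5, radius 4.3
for u in [(430.7,288.5),(430.9,287.5)]:
    ts=plane(s,u,131.9); print("side hole",hs,"tube",ts,"d",hs-ts)
E
```

```text
[ 643.45331752 -128.62151191  392.09387705]
wrist hole [ 646.19647993 -128.79279796  100.        ] tube [ 642.69911248 -128.92886556  131.9       ] d [  3.49736746   0.13606761 -31.9       ]
side hole [ 640.87097813 -130.35829297  100.        ] tube [ 641.72257776 -128.95714852  131.9       ] d [ -0.85159962  -1.40114444 -31.9       ]
side hole [ 640.87097813 -130.35829297  100.        ] tube [ 643.3702474  -127.81222156  131.9       ] d [ -2.49926926  -2.54607141 -31.9       ]
```

The views disagree on x (+3.5 vs −1.5 mm) and height coupling affects both, so I'll look again from just above the mouth.

>>> drive_tool(
  rows=[
    [[0.005, -0.004, -0.08, 0, 0, 0], [0.01, -0.004, -0.18, 0, -0.001, 0], [0.01, -0.004, -0.18, 0, -0.001, 0], [0.01, -0.004, -0.18, 0, -0.001, 0]],
  ],
)

```text
time_s: 8.4
eef_pos: [644.5, -129.0, 374.1]
ee_rot: [0.0, 0.992, -0.123, 0.001]
force: [0.1, 0.4, -0.2]
grip_width: 0.207
```

```bash
python3 - <<'E'
from rv import *
s=ctrl.sense(); print(s["eef_pos"],s["force"],rv(-104.2))
L=[]
for n,(x,y) in [("side",(430,290)),("wrist",(314,240))]:
    im=viewer.capture(n)[:,:,::-1]; cv2.imwrite(f"pics/{n}6.png",im); r=25 if n=="side" else 50
    L.append(cv2.resize(im[y-r:y+r,x-r:x+r],(400,400),interpolation=cv2.INTER_CUBIC))
cv2.imwrite("pics/c6.png",np.hstack(L))
E
```

```text
[ 644.50111871 -129.00310049  374.14373728] [ 0.12130186  0.44024001 -0.15334395] [ 0.0005  0.0017 -0.0008]
```

View pics/c6.png

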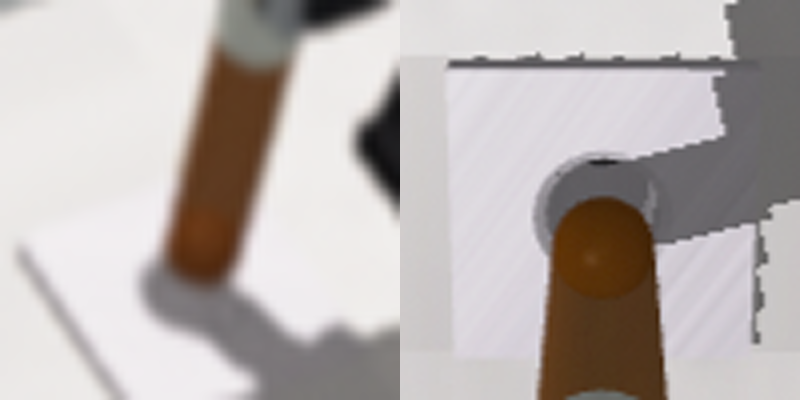

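```bash
python3 - <<'E'
from rv import *
p=ctrl.sense()["eef_pos"];print(p)
c=viewer.calibration("wrist"); s=viewer.calibration("side")
for z in (113.6,115.6,117.6):
    hw=plane(c,(313,242.7),100); tw=plane(c,(314.3,251.5),z)
    hs=plane(s,(427.84,301.26),100); ts=plane(s,(429.5,295.8),z)
    print(z,"wrist",(hw-tw)[:2].round(1),"side",(hs-ts)[:2].round(1))
E
```

```text
[ 644.49444293 -129.0122964   374.42049192]
113.6 wrist [1.3 0.5] side [-1.1 -0.3]
115.6 wrist [0.6 0.7] side [0.2 0.5]
117.6 wrist [-0.1  0.9] side [1.5 1.3]
```

Both views now agree at a correction of about (+0.5,+0.6) mm. Inserting slowly.

>>> drive_tool(
  rows=[
    [[0.004, 0.005, 0, 0.0005, 0.0015, 0], [0.004, 0.005, -0.05, 0.0005, 0.0015, 0], [0.004, 0.005, -0.1, 0.0005, 0.0015, 0], [0.004, 0.005, -0.15, 0.0005, 0.0015, 0], [0.004, 0.005, -0.2, 0.0005, 0.0015, 0]],
  ],
)

```text
time_s: 9.12
eef_pos: [644.9, -128.6, 353.9]
ee_rot: [-0.0, 0.992, -0.123, 0.0]
force: [0.7, -0.6, -1.1]
grip_width: 0.212
```

```bash
python3 - <<'E'
from rv import *
s=ctrl.sense(); print(s["eef_pos"],s["force"],s["wrist_torque"],rv(-104.2))
L=[]
for n,(x,y) in [("side",(430,290)),("wrist",(314,270))]:
    im=viewer.capture(n)[:,:,::-1]; cv2.imwrite(f"pics/{n}7.png",im); r=25 if n=="side" else 50
    L.append(cv2.resize(im[y-r:y+r,x-r:x+r],(400,400),interpolation=cv2.INTER_CUBIC))
cv2.imwrite("pics/c7.png",np.hstack(L))
E
```

```text
[ 644.8703418  -128.56340349  353.90330419] [ 0.65546912 -0.59868253 -1.0644354 ] [ 0.04930022 -0.03767688 -0.01545672] [ 0.      0.0004 -0.0007]
```

View pics/c7.png

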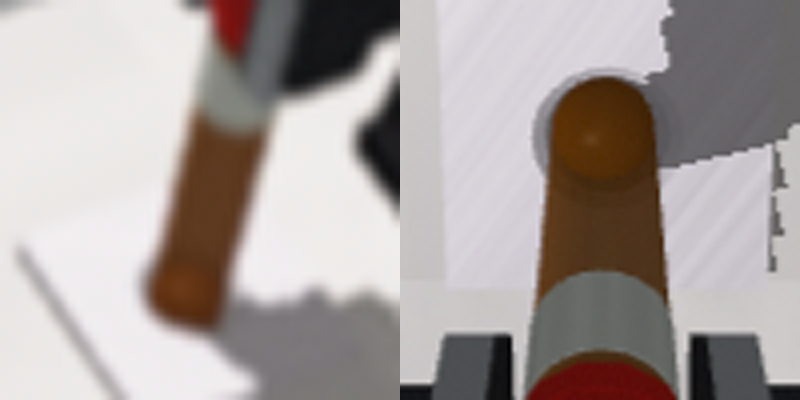

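The tube is in the mouth, centred, with no contact force. Continuing down.

>>> drive_tool(
  rows=[
    [[0, 0, -0.06, 0, 0, 0], [0, 0, -0.12, 0, 0, 0], [0, 0, -0.18, 0, 0, 0], [0, 0, -0.24, 0, 0, 0]],
  ],
)

```text
time_s: 9.72
eef_pos: [644.8, -128.5, 329.2]
ee_rot: [-0.0, 0.992, -0.123, -0.0]
force: [0.4, -0.3, -0.8]
grip_width: 0.211
```

>>> drive_tool(
  rows=[
    [[0, 0, -0.05, 0, 0, 0], [0, 0, -0.1, 0, 0, 0], [0, 0, -0.15, 0, 0, 0], [0, 0, -0.18, 0, 0, 0]],
  ],
)

```text
time_s: 10.22
eef_pos: [644.8, -128.5, 310.8]
ee_rot: [-0.0, 0.992, -0.123, -0.0]
force: [-0.5, -0.0, -0.3]
grip_width: 0.207
```

```bash
python3 - <<'E'
from rv import *
s=ctrl.sense(); print(s["eef_pos"],s["force"],s["wrist_torque"],rv(-104.2))
E
```

```text
[ 644.82037749 -128.53276116  310.77946051] [-0.49449981 -0.04680232 -0.3062581 ] [ 0.0347585  -0.00463433  0.01670648] [-0.0003 -0.0004 -0.0007]
```

Now 1 mm per row, watching for the bottom contact.

>>> drive_tool(
  rows=[
    [[0, 0, -0.01, 0, 0, 0], [0, 0, -0.02, 0, 0, 0], [0, 0, -0.03, 0, 0, 0]],
  ],
)

```text
time_s: 10.6
eef_pos: [644.8, -128.6, 307.9]
ee_rot: [-0.0, 0.992, -0.123, -0.0]
force: [-0.0, 0.1, -0.0]
grip_width: 0.206
```

>>> drive_tool(
  rows=[
    [[0, 0, -0.01, 0, 0, 0], [0, 0, -0.015, 0, 0, 0]],
  ],
)

```text
time_s: 10.85
eef_pos: [644.9, -128.5, 307.2]
ee_rot: [0.0, 0.992, -0.123, 0.001]
force: [-0.7, 0.2, 6.7]
grip_width: 0.212
```

Contact at z≈307 with 6.7 N, which is where the floor was predicted (307). Releasing.

>>> drive_tool(
  rows=[
    [[0, 0, 0, 0, 0, 0], [0, 0, 0, 0, 0, 0], [0, 0, 0, 0, 0, 0], [0, 0, 0, 0, 0, 0], [0, 0, 0, 0, 0, 0]],
  ],
  fingers=0.1,
)

```text
time_s: 11.48
eef_pos: [644.9, -128.5, 307.2]
ee_rot: [0.0, 0.992, -0.123, 0.001]
force: [0.5, 0.3, 0.1]
grip_width: 0.55
```

```bash
python3 - <<'E'
from rv import *
s=ctrl.sense(); print(s["eef_pos"],s["force"],s["grip_width"])
for n in ["side","wrist"]: cv2.imwrite(f"pics/{n}8.png",viewer.capture(n)[:,:,::-1])
E
```

```text
[ 644.94635422 -128.53633466  307.23900935] [0.50945538 0.30960491 0.11036255] 0.5497858000216466
```

View pics/wrist8.png

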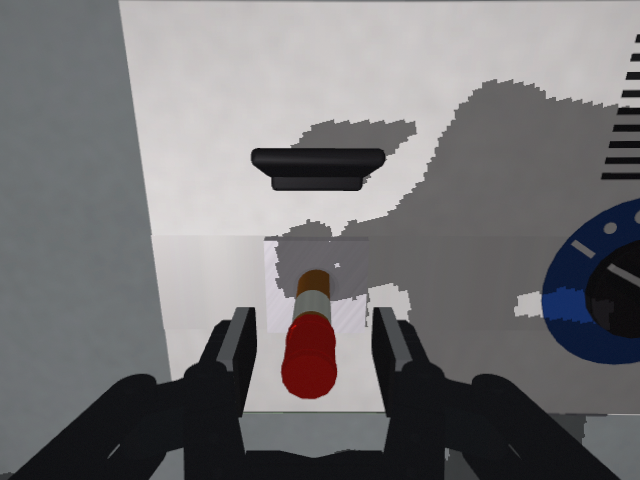

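The tube stands free in the well, with its cap at (310,370) and the fingers clear at both sides. Retracting upward, then over the knob at (605.4,−284.5), which both cameras give once corrected by the known well position.

>>> drive_tool(
  rows=[
    [[0, 0, 0.1, 0, 0, 0], [0, 0, 0.3, 0, 0, 0], [0, 0, 0.55, 0, 0, 0], [0, 0, 0.8, 0, 0, 0], [0, 0, 0.8, 0, 0, 0]],
  ],
)

```text
time_s: 12.2
eef_pos: [644.9, -128.5, 389.8]
ee_rot: [0.001, 0.992, -0.123, 0.003]
force: [0.2, -0.1, -1.3]
grip_width: 0.548
```

>>> drive_tool(
  rows=[
    [[-0.05, -0.2, 0, 0, 0, 0.08], [-0.1, -0.4, 0, 0, 0, 0.16], [-0.15, -0.6, 0, 0, 0, 0.24], [-0.2, -0.78, 0, 0, 0, 0.32]],
  ],
)

```text
time_s: 12.7
eef_pos: [624.7, -207.2, 388.7]
ee_rot: [-0.001, 0.992, 0.13, 0.002]
force: [-0.8, -0.0, 0.3]
grip_width: 0.55
```

```bash
python3 - <<'E'
from rv import *
s=ctrl.sense(); print(s["eef_pos"],rv(-47))
E
```

```text
[ 624.67303937 -207.18333179  388.65487885] [-0.0017  0.0024  0.3122]
```

>>> drive_tool(
  rows=[
    [[-0.05, -0.2, 0, 0, 0, 0.08], [-0.1, -0.4, 0, 0, 0, 0.16], [-0.15, -0.6, 0, -0.001, 0.001, 0.24], [-0.193, -0.773, -0.1, -0.0017, 0.0024, 0.312], [-0.193, -0.773, -0.1, -0.0017, 0.0024, 0.312]],
  ],
)

```text
time_s: 13.32
eef_pos: [605.0, -285.3, 376.9]
ee_rot: [-0.001, 0.931, 0.365, -0.001]
force: [0.4, -0.7, -0.9]
grip_width: 0.547
```

```bash
python3 - <<'E'
from rv import *
s=ctrl.sense(); print(s["eef_pos"],rv(-47))
for n in ["side","wrist"]: cv2.imwrite(f"pics/{n}9.png",viewer.capture(n)[:,:,::-1])
c=viewer.calibration("wrist");p=ctrl.sense()["eef_pos"]; print(p,[proj(c,[p[0],p[1],z]) for z in (95,131.5)])
E
```

```text
[ 604.99524889 -285.34043849  376.85466983] [-0.0011 -0.0017  0.0019]
[ 605.51943596 -284.03500844  378.31333006] [array([314.26220657, 238.2754555 ]), array([314.21441845, 257.91902422])]
```

View pics/wrist9.png

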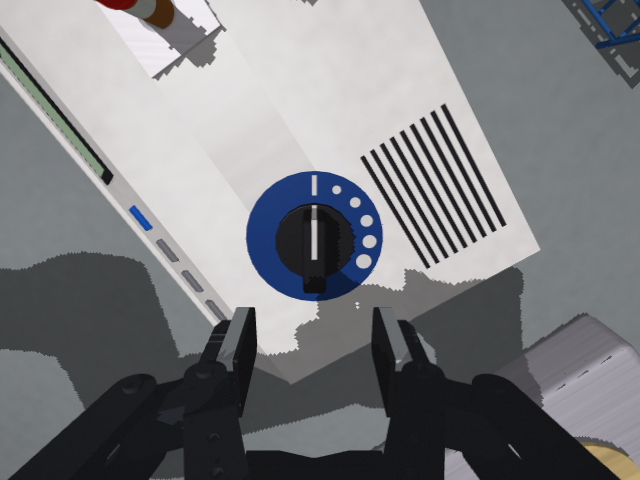

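View pics/side9.png

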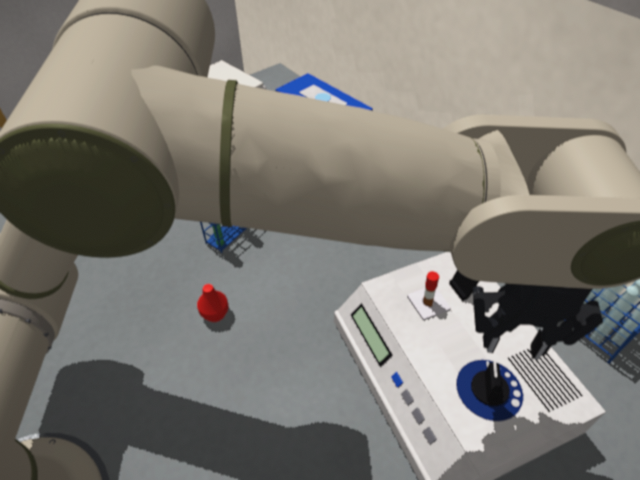

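The pointer lies along column 314, midway between the jaws (247–380), and the dial is centred at (314,236) within about 1 mm of the prediction. The tube stands in the well. Descending onto the knob.

>>> drive_tool(
  rows=[
    [[0, 0.002, -0.2, 0, 0, 0], [0, 0.003, -0.4, -0.001, -0.001, 0], [0, 0.004, -0.6, -0.001, -0.002, 0.001], [0, 0.004, -0.7, -0.001, -0.002, 0.001], [0, 0.004, -0.7, -0.001, -0.002, 0.001]],
  ],
)

```text
time_s: 14.05
eef_pos: [605.7, -283.2, 308.2]
ee_rot: [0.001, 0.931, 0.366, 0.001]
force: [-0.6, -0.3, -0.3]
grip_width: 0.55
```

```bash
python3 - <<'E'
from rv import *
s=ctrl.sense(); print(s["eef_pos"],s["force"],rv(-47))
cv2.imwrite("pics/wrist10.png",viewer.capture("wrist")[:,:,::-1])
c=viewer.calibration("wrist");p=ctrl.sense()["eef_pos"]; print(p,[proj(c,[p[0],p[1],z]) for z in (95,131.5)])
E
```

```text
[ 605.69041782 -283.15725996  308.22140183] [-0.64566676 -0.26463277 -0.31572681] [0.0003 0.0013 0.0008]
[ 605.71251086 -283.37017458  308.95703309] [array([312.49191092, 281.99331038]), array([312.40041394, 318.32995696])]
```

View pics/wrist10.png

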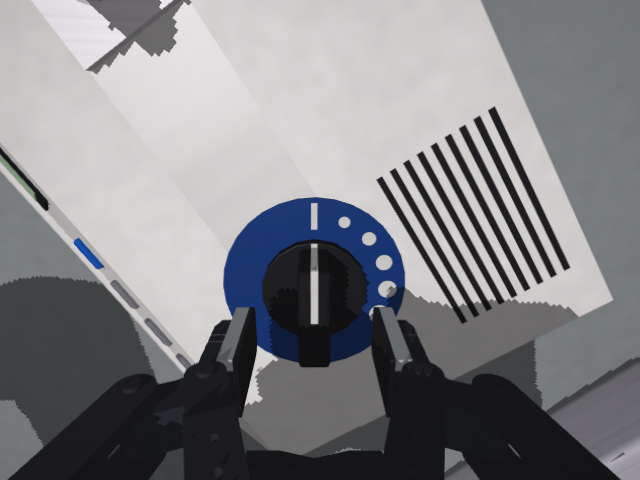

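Dial centred at (313.5,279) against the tool axis at (312.5,282), about 1 mm. Going down and closing.

>>> drive_tool(
  rows=[
    [[0, -0.003, -0.15, 0, 0.001, 0], [0, -0.003, -0.25, 0, 0.001, 0], [0, -0.003, -0.295, 0, 0.001, 0], [0, -0.003, -0.295, 0, 0.001, 0]],
  ],
)

```text
time_s: 14.6
eef_pos: [605.7, -283.7, 279.1]
ee_rot: [0.001, 0.931, 0.366, 0.0]
force: [0.1, -0.6, -0.2]
grip_width: 0.55
```

>>> drive_tool(
  rows=[
    [[0, 0, 0, 0, 0, 0], [0, 0, 0, 0, 0, 0], [0, 0, 0, 0, 0, 0], [0, 0, 0, 0, 0, 0], [0, 0, 0, 0, 0, 0], [0, 0, 0, 0, 0, 0]],
  ],
  fingers=-1,
  force=40,
)

```text
time_s: 15.35
eef_pos: [605.7, -283.5, 279.5]
ee_rot: [0.001, 0.931, 0.366, 0.0]
force: [-4.0, 2.0, 5.8]
grip_width: 0.158
```

```bash
python3 - <<'E'
from rv import *
s=ctrl.sense(); print(s["eef_pos"],s["force"],s["wrist_torque"],s["grip_width"]*85,rv(-47))
cv2.imwrite("pics/wrist11.png",viewer.capture("wrist")[:,:,::-1])
E
```

```text
[ 605.66038752 -283.54624751  279.53954618] [-3.98185201  2.01755917  5.77716745] [0.49335354 0.67549084 0.02287859] 13.38990285290587 [0.0005 0.0006 0.0007]
```

View pics/wrist11.png

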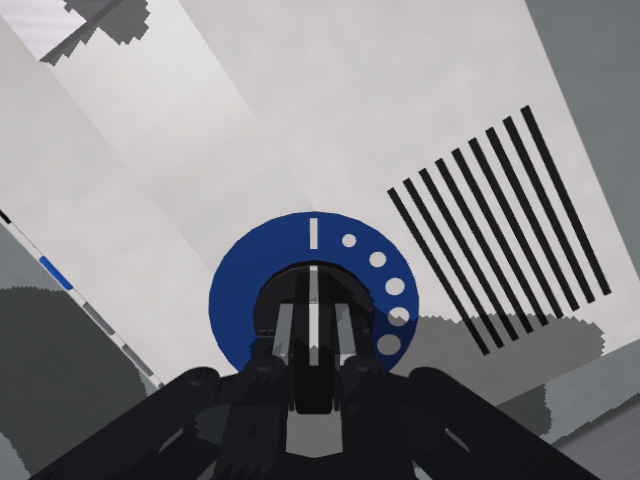

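The knob is gripped (13.4 mm) with the pointer on the home bar. Turning clockwise in parts, watching the torque.

>>> drive_tool(
  rows=[
    [[-0.002, 0.002, 0, 0, 0, -0.04], [-0.003, 0.003, 0, 0, 0, -0.08], [-0.003, 0.003, 0, 0, 0, -0.12], [-0.003, 0.003, 0, 0, 0, -0.12]],
  ],
)

```text
time_s: 15.9
eef_pos: [605.5, -283.5, 279.6]
ee_rot: [0.001, 0.961, 0.277, 0.001]
force: [2.2, -1.3, 0.4]
grip_width: 0.155
```

```bash
cat > st.py <<'E'
from rv import *
s=ctrl.sense(); q=s["ee_rot"]; x=np.degrees(2*np.arctan2(q[2],q[1]))-90
print(s["time_s"],s["eef_pos"].round(1),"F",s["force"].round(1),"T",s["wrist_torque"].round(3),"jaw",x.round(2),"turned rad",np.radians(-46.95-x).round(3),rv(x))
E
python3 st.py
```

```text
15.9 [ 605.5 -283.5  279.6] F [ 2.2 -1.3  0.4] T [-0.238 -0.318  0.013] jaw -57.84 turned rad 0.19 [0.0012 0.0014 0.    ]
```

>>> drive_tool(
  rows=[
    [[0.001, -0.001, 0, 0, -0.001, -0.04], [0.001, -0.001, 0, 0, -0.001, -0.08], [0.001, -0.001, 0, 0, -0.001, -0.12], [0.001, -0.001, 0, 0, -0.001, -0.135], [0.001, -0.001, 0, 0, -0.001, -0.135]],
  ],
)

```text
time_s: 16.52
eef_pos: [605.6, -283.7, 279.6]
ee_rot: [0.002, 0.985, 0.174, 0.001]
force: [-1.4, 0.4, 1.7]
grip_width: 0.154
```

```bash
python3 st.py
```

```text
16.525 [ 605.6 -283.7  279.6] F [-1.4  0.4  1.7] T [0.008 0.375 0.065] jaw -69.92 turned rad 0.401 [ 0.0017  0.0019 -0.    ]
```

>>> drive_tool(
  rows=[
    [[0, 0, 0, 0, -0.001, -0.04], [0, 0, 0, 0, -0.001, -0.06], [0, 0, 0, 0, -0.001, -0.06]],
  ],
)

```text
time_s: 16.9
eef_pos: [605.5, -283.7, 279.6]
ee_rot: [0.002, 0.992, 0.128, 0.002]
force: [-3.4, 1.0, 1.8]
grip_width: 0.157
```

```bash
python3 st.py
```

```text
16.9 [ 605.5 -283.7  279.6] F [-3.4  1.   1.8] T [-0.027  0.619  0.061] jaw -75.27 turned rad 0.494 [ 0.0018  0.0024 -0.    ]
```

>>> drive_tool(
  rows=[
    [[0, 0, 0, 0, -0.001, -0.04], [0, 0, 0, 0, -0.001, -0.08], [0, 0, 0, 0, -0.001, -0.12], [0, 0, 0, 0, -0.001, -0.16], [0, 0, 0, 0, -0.001, -0.19], [0, 0, 0, 0, -0.001, -0.19]],
  ],
)

```text
time_s: 17.65
eef_pos: [605.4, -283.8, 279.6]
ee_rot: [0.002, 1.0, -0.02, 0.002]
force: [-3.3, -1.2, 2.6]
grip_width: 0.156
```

```bash
python3 st.py; python3 - <<'E'
from h import *
cv2.imwrite("pics/wrist12.png",viewer.capture("wrist")[:,:,::-1])
E
```

```text
17.65 [ 605.4 -283.8  279.6] F [-3.3 -1.2  2.6] T [-0.189  0.572  0.051] jaw -92.3 turned rad 0.791 [ 0.0028  0.0027 -0.    ]
```

View pics/wrist12.png

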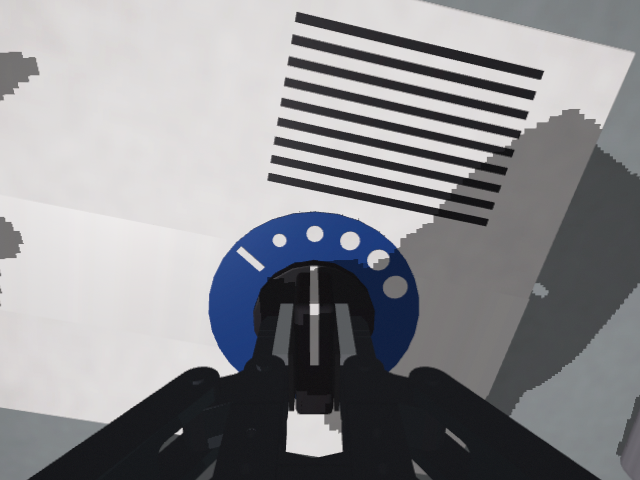

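The pointer (col 315) is exactly on the second dot (315,234). Now the third.

>>> drive_tool(
  rows=[
    [[0, 0, 0, -0.001, -0.001, -0.04], [0, 0, 0, -0.001, -0.001, -0.08], [0, 0, 0, -0.001, -0.001, -0.08]],
  ],
)

```text
time_s: 18.08
eef_pos: [605.3, -283.7, 279.6]
ee_rot: [0.003, 0.997, -0.082, 0.002]
force: [-4.6, 1.6, 2.6]
grip_width: 0.159
```

```bash
python3 st.py
```

```text
18.075 [ 605.3 -283.7  279.6] F [-4.6  1.6  2.6] T [0.149 0.802 0.051] jaw -99.38 turned rad 0.915 [0.0038 0.0029 0.    ]
```

>>> drive_tool(
  rows=[
    [[0, 0, 0, -0.001, -0.001, -0.04], [0, 0, 0, -0.001, -0.001, -0.08], [0, 0, 0, -0.001, -0.001, -0.12], [0, 0, 0, -0.001, -0.001, -0.15], [0, 0, 0, -0.001, -0.001, -0.15]],
  ],
)

```text
time_s: 18.7
eef_pos: [605.3, -283.6, 279.5]
ee_rot: [0.004, 0.98, -0.197, 0.003]
force: [-3.8, 0.2, 3.2]
grip_width: 0.158
```

```bash
python3 st.py
```

```text
18.7 [ 605.3 -283.6  279.5] F [-3.8  0.2  3.2] T [0.241 0.733 0.051] jaw -112.76 turned rad 1.149 [ 0.0052  0.0026 -0.    ]
```

>>> drive_tool(
  rows=[
    [[0, 0, 0, 0.002, 0.001, -0.02], [0, 0, 0, 0.003, 0.002, -0.034], [0, 0, 0, 0.003, 0.002, -0.034]],
  ],
)

```text
time_s: 19.08
eef_pos: [605.5, -284.1, 279.6]
ee_rot: [0.002, 0.975, -0.224, 0.002]
force: [1.3, -5.2, -0.5]
grip_width: 0.158
```

```bash
python3 st.py; python3 - <<'E'
from h import *
for n in ["wrist","side","top"]: cv2.imwrite(f"pics/{n}13.png",viewer.capture(n)[:,:,::-1])
E
```

```text
19.075 [ 605.5 -284.1  279.6] F [ 1.3 -5.2 -0.5] T [-0.864 -0.173  0.092] jaw -115.85 turned rad 1.203 [ 0.0033  0.0015 -0.    ]
```

View pics/wrist13.png

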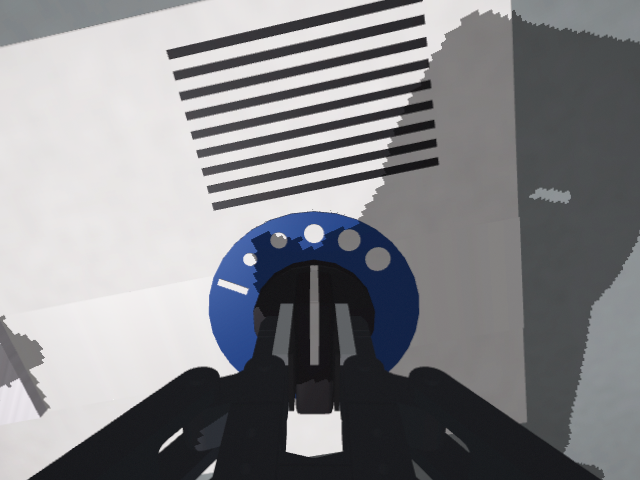

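View pics/side13.png

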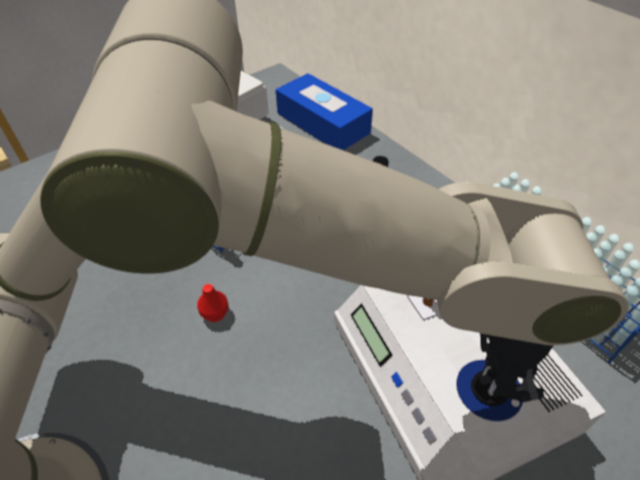

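View pics/top13.png

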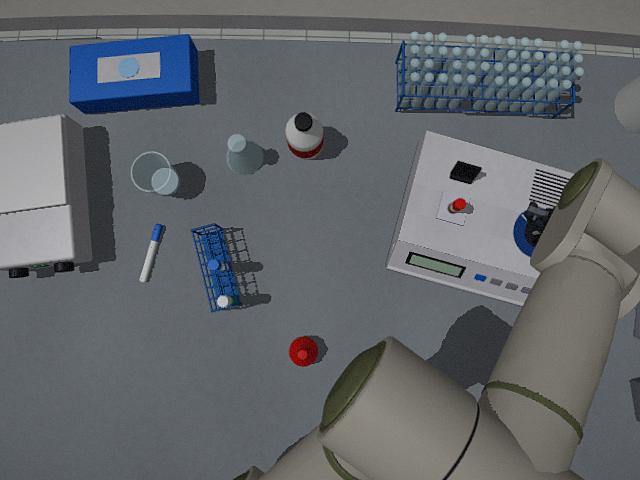

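The pointer at column 314 is on the third dot (314,233). The top view shows the tube in the well at (459,204), the other two tubes in the rack, and the bystanders in place. One last check of state and tube height before handing in.

```bash
python3 st.py; python3 - <<'E'
from h import *
c=viewer.calibration("top"); print(plane(c,(459.5,204.3),165), proj(c,[645.7,-128.2,165]))
im=cv2.imread("pics/top13.png");hsv=cv2.cvtColor(im,cv2.COLOR_BGR2HSV).astype(int);H,S,V=hsv[...,0],hsv[...,1],hsv[...,2]
print(blobs(((H<6)|(H>174))&(S>180)&(V>90)))
s=ctrl.sense();print(s["dq"].round(4),s["grip_width"])
E
```

```text
19.225 [ 605.5 -284.1  279.6] F [ 1.3 -4.4 -0.4] T [-0.835 -0.168  0.124] jaw -115.84 turned rad 1.202 [0.0034 0.0015 0.    ]
[ 642.27610327 -124.61031911  165.        ] [461.6363961  202.29732284]
[([458.8, 204.2], [453, 199, 13, 12, 117]), ([301.3, 351.2], [289, 337, 28, 29, 532])]
[ 0.0011 -0.0019  0.0004 -0.0015 -0.0012 -0.0013] 0.15503825374263003
```

```bash
python3 - <<'E'
from h import *
c=viewer.calibration("top"); s=viewer.calibration("side")
for z in (138,151,165): print(z,proj(c,[645.7,-128.2,z]),proj(s,[640.9,-130.4,z]))
im=cv2.imread("pics/top13.png"); a=cv2.resize(im[180:230,430:480],(400,400),interpolation=cv2.INTER_CUBIC)
im=cv2.imread("pics/side9.png"); b=cv2.resize(im[262:322,402:462],(400,400),interpolation=cv2.INTER_CUBIC)
cv2.imwrite("pics/c14.png",np.hstack([a,b]))
E
```

```text
138 [457.64267774 204.74885493] [431.63643203 286.99831441]
151 [459.53726369 203.58598517] [432.98818028 281.87477148]
165 [461.6363961  202.29732284] [434.48267004 276.2103468 ]
```

View pics/c14.png

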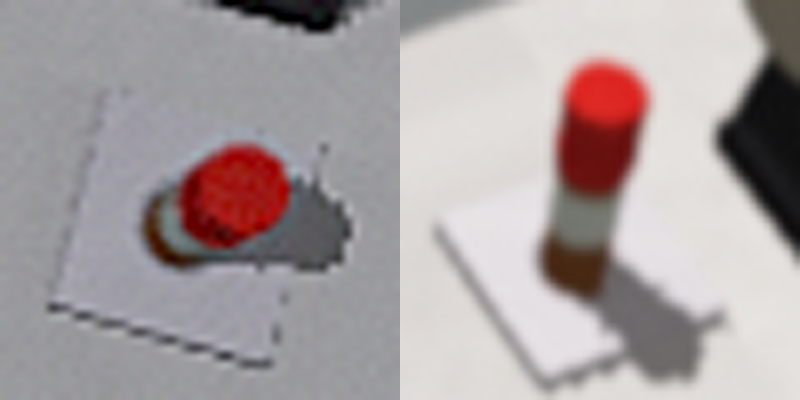

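The cap top sits at about (460.1,203) in the top view and (432.7,275.3) in the side view. A tube that is home would show within about 2 px of both, so it is seated, with only the play of the loose well. Handing in.

```bash
python3 -c "
from rig import ctrl
print(ctrl.finish_job())"
```

```text
the job is handed in; nothing more can be done
None
```

I put the red-capped tube in the photometer's well, turned the attenuator knob clockwise to the third filter stop and handed in while holding it there, at about 19 s. No verdict is reported.

- **Tube:** I lifted it straight out of the rack and lowered it into the well until it met the bottom. The force was 6.7 N with the tool at the height predicted for the well floor, and only then did I let go. In the final top view, and a side view taken before the knob was gripped, its cap is within about 2 px of where a seated tube should be. It leans about 2–3 mm at the top, within the play of the loose well.
- **Knob:** I did not feel distinct clicks. The torque was read only at a few points, so I tracked the stops by the gripper's turn angle and the wrist camera instead. The gripper had turned 1.202 rad against 1.2 for the third stop, and the pointer lay on the third dot. The hand was steady, with 0.12 N m of torque and about 5 N sideways force.
- **Bench:** the last top view shows the blue and white tubes still in the rack and the bottle, beaker, flask, bulb and marker where they started.
- **Disagreement:** the side camera read about 4.5 mm off from the top camera. I settled it by comparing the tube with the hole just above the mouth, where the side and wrist views agreed to under 1 mm.

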